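Crank the specimen lift up to the lens

ROBOT

A 7-joint arm with a two-finger parallel gripper is mounted at the origin on the work surface. World frame = base frame: x ahead of the robot, y to its left, z up, the work surface at z = 0. Lengths are in m, angles in degrees, forces in N, time in s.
With the tool pointing down it reaches from about 0.425 to 1.025 m from the base axis. Payload 3.6 kg.
Tool frame: the origin (TCP) lies on the centre line of the jaws, within the pads' length; the fingertips stand 22 mm ahead of it and the grasp point (between the pads) lies 3 mm ahead of it; z points along the fingers, y is the line along which they close (so a half turn about z gives the same grasp; the last joint's range is limited). The gripper opens to 85 mm and grips with 20 to 120 N. Pads are 22 mm wide; open, the fingers measure 114 mm over their backs; the gripper's body (76 mm by 85 mm) begins 54 mm behind the grasp point. The pads swing forward as they close: fully open they stand 13 mm farther back than shut.
Start: joints at [62.481, 33.873, 2.773, 92.16, -1.908, 54.013, -1.931], TCP at [0.273, -0.671, 0.253] pointing down, gripper open.
Joint ranges: [-153.93, 153.93], [-27.13, 128.08], [-72.61, 78.16], [10.71, 143.7], [-87.88, 267.88], [4.46, 118.87], [-176.78, 176.78]. Speed limits (degrees/s): [147.25, 147.25, 180, 180, 180, 180, 180].

INTERFACE

Orientations are given as [roll, pitch, yaw] about the fixed x, y, z axes, in that order (R = Rz(yaw) Ry(pitch) Rx(roll)).
In Python, from cell import env, fingers, inverse_kinematics, monitor, eyes, order gives the robot as it stands. The module is installed in compiled form; this text tells all that it offers. Calls block until the motion is done:
- env.reach(position, orientation): joint-space move of the TCP to a pose.
- env.move_l(position, frame=None, max_speed=0.15, max_force=None): straight line of the TCP; frame=None keeps the orientation; max_speed is the mean speed in m/s. With max_force (N) it stops when the force on the tool has changed by that much, and returns True; else False.
- env.set_joints(angles): joint-space move.
- fingers.gripper_to(opening, strength=None): finger opening in m; strength is the grip in N (None keeps the last); returns when the fingers have stopped.
- env.hold(seconds).
- inverse_kinematics(position, orientation): joint angles nearest the present ones, or None.
- monitor.state(): the state.
- eyes.camera(name): name is "scene" or "top" or "wrist"; returns the picture (384x512x3 uint8, red, green, blue); there is no depth.
- eyes.get_calibration(name): a dict with "fov_y" (degrees; the focal length in pixels is half the picture's height over the tangent of half this angle, whatever the lens; pixels are square), "cx", "cy" (the principal point, pixels), "position" and "rotation" of the camera in the world; the wrist camera has in their place "hand_eye" (4x4, takes a point from camera to tool coordinates, whose origin is the TCP and whose axes are the flange's). Camera axes: x right, y down, z forward; pixel columns grow to the right and rows downward; lengths in m; the calibration is good to about 2 mm. The wrist camera is an equidistant fisheye: a pixel r from the principal point sees the ray r / f radians off the axis. A picture is of the moment at which its call begins: read the wrist's pose just before it. get_calibration takes no time and is no camera call.
A pose or a line that the arm cannot do raises env.MotionError and nothing moves.
- order.sign_off(): hands the job in; it is judged then, once.
The state is a dict: "time": time; "q": joint angles; "dq": joint speeds; "joint_efforts": joint torques, N m; "position": TCP position; "tcp_rot": TCP orientation; "wrist_force": force on the tool from outside, world axes, zero at the start; "moment": the same for the moment, N m; "grip_width": finger opening in m; "gripper_force": force on a finger pad.
Only numpy, scipy, OpenCV 4.12 (cv2) and the standard library are available. Lean on these libraries where they do the work, as an engineer would, in place of code of your own. Each camera call takes 0.05 s, during which the arm holds its last target. There are 200 camera calls.

TASK

Fit the loose crank onto the square shaft end on top of the specimen lift and wind it clockwise until the top face of the red puck is level with the centre of the microscope's lens. Then take the crank off and set it down gently in its white tray, lying flat with the knob up. Do not knock the microscope or the specimen table, and leave the spare objective in the tray, the amber bottle and the petri dishes where they are.

Things in the scene. Friction and masses are not known exactly. Their poses are not given: they have to be found in the camera images.
- crank_hub (a point): Centre, half-way up, of the square hub of the loose crank (dark steel hub, aluminium arm), which starts flat in the tray, knob up. Hub 32 x 32 mm, 42 mm high: underside 21 mm below this point, top 21 mm above. z up; x points along the arm to the knob; y is square to the arm. Pinch the hub across y: the arm leaves it on the +x side.
- crank_knob (a point): Centre of the crank's black cylindrical knob: 65 mm from the hub's axis along its x, 42 mm above the crank's underside. Knob 25 mm in diameter and upright, from 15 mm to 68 mm above the underside; it spins freely on its own axis, so a gripper that holds it need not turn while it goes round. Same axes as crank_hub.
- shaft_seat (a point): Steel shaft end on top of the lift, end of its lead screw. This point is on the upright axis, on the round shoulder (27 mm in diameter) where the fitted crank's underside rests, 194 mm above the bench. Above it the shaft is 14 mm square, 28 mm high, the top 4 mm bevelled. x and y are square to its flats and turn with it.
- lift_screw (a joint): Angle of the lead screw in rad, growing as it is turned clockwise seen from above. Each clockwise turn raises the specimen table by 10 mm. It stays where it is left; turning it takes about 0.12 N m (some 2 N at the knob). Range 0 to 44. Two to three and a half turns are needed.
- puck_top (a point): Centre of the top face of the red resin puck, 40 mm in diameter and 20 mm high, clipped on the specimen table. It rises with the table; z up.
- specimen_table: The lift's carriage with its black table plate, 124 x 120 x 10 mm, reaching away from the guide rods on the far side from the robot; it carries the puck. Its origin lies on the screw's axis, 92 mm below the puck's top face; x points along the plate to the puck (95 mm out), z up.
- lens (a point): Centre of the front glass of the horizontal microscope, facing -y in its own frame (towards the puck, about 80 mm off). The steel nose round it is 30 mm in diameter, the cream tube behind it 44 mm, all on one level axis. z up.
- scope: The horizontal microscope: tube, nose, blue camera box and its post. The origin is on the tube's axis over the post, 100 mm behind the lens; the lens end is -y. It reaches 125 mm to +y and 25 mm above the axis. Leave it alone.
- tray: Low white accessory tray, fixed, 220 mm (x) by 160 mm (y), outside height 14 mm, floor and walls 4 mm thick. Origin at the centre of its underside on the bench.
- objective: Spare objective (silver barrel, yellow ring) standing in the tray, 30 mm in diameter, 44 mm high. Origin under its centre. Leave alone.
- oil_bottle: Amber bottle, 36 mm in diameter, 85 mm high, origin under its centre. Leave alone.
- petri: Stack of two petri dishes, 90 mm in diameter, 32 mm high, origin under its centre. Leave alone.
- crank: The crank as a whole, 0.3 to 0.5 kg, its centre of mass 9 mm from the hub's axis towards the knob; origin in the middle of the hub's underside, 21 mm below crank_hub, same axes. The hub's underside has a square socket, 16 mm wide, 30 mm deep, its sides parallel to x and y. The arm is a flat bar 18 mm wide and 12 mm thick, flush with the hub's underside, leading to the knob.
- lift: The specimen lift, fixed: base 225 x 150 mm, two guide rods, top plate 62 x 140 mm with its top 181 mm above the bench (bearing flange and shoulder above it to 194 mm). Origin on the bench under the screw's axis; x points to the table side.

How it is judged:
By the outcome, as a careful person would: the job done as asked, in the order asked, and still so for the second after the job is handed in, with the robot touching nothing.
It also fails if it takes over 72 s, if anything falls off the work surface, if the arm or the gripper's body presses on something with over 40 N, if the wrist force passes 120 N, or if a joint passes its speed limit or range.

## Working session

There is one attempt and no reset: what is moved stays moved. The work goes in short steps, each a Python script; the robot and the scene stay as the last script left them, time stands still between calls to the robot, and variables do not carry over. Pictures are saved under pics/ and viewed, at most 10 in all, crops included, and the job is handed in when it is done.

```bash
mkdir -p pics; python3 - <<'E'
from cell import env, fingers, inverse_kinematics, monitor, eyes, order
import cv2
for n in ("scene","top","wrist"):
    c=eyes.get_calibration(n); print(n,c)
    cv2.imwrite(f"pics/{n}0.png",eyes.camera(n)[:,:,::-1])
s=monitor.state(); print(s["time"],s["position"],s["tcp_rot"],s["grip_width"],s["wrist_force"])
import numpy as np
a=[cv2.imread(f"pics/{n}0.png") for n in ("scene","top")]
E
```

```text
scene {'fov_y': 47.35036369871411, 'cx': 253.7925237505883, 'cy': 190.98688704139977, 'position': array([ 1.20475902, -0.20896298,  0.72765136]), 'rotation': array([-127.91470551,    1.32142998,   69.42416954])}
top {'fov_y': 45.321042253247704, 'cx': 259.0593678681694, 'cy': 187.0994000345903, 'position': array([0.41218597, 0.04622076, 1.35833872]), 'rotation': array([-174.94175187,    1.38506098,  -90.57280382])}
wrist {'fov_y': 65.70646984690485, 'cx': 258.86370122228226, 'cy': 187.2752088351759, 'hand_eye': array([[ 4.56873064e-04, -9.54235443e-01, -2.99056033e-01,
         7.57591053e-02],
       [ 9.99999330e-01,  7.54065158e-04, -8.78373659e-04,
        -2.73764170e-04],
       [ 1.06368301e-03, -2.99055432e-01,  9.54235148e-01,
        -1.20110912e-01],
       [ 0.00000000e+00,  0.00000000e+00,  0.00000000e+00,
         1.00000000e+00]])}
0.15 [ 0.27325873 -0.67088659  0.25237679] [-1.79898075e+02  7.27842871e-03  2.21660813e+01] 0.08539950178656384 [-0.26280805  0.20028179  0.9990349 ]
```

View pics/top0.png

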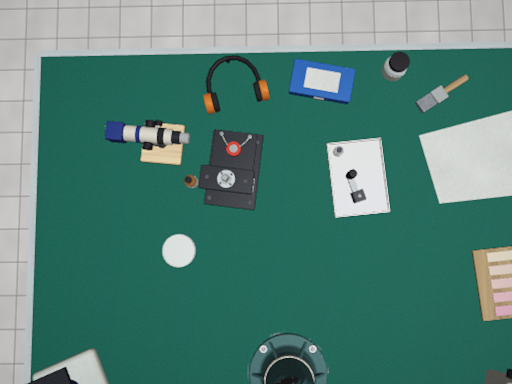

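View pics/scene0.png

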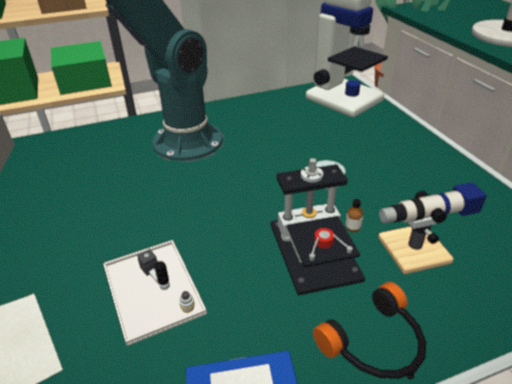

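The top view shows the crank hub at (358,196), knob at (351,174), shaft at (226,178), puck at (233,148) and scope nose near (186,139). The objective is at (338,152), the bottle at (191,181) and the petri dishes at (179,250).

```bash
cat > h.py <<'E'
from cell import env, fingers, inverse_kinematics, monitor, eyes, order
import cv2, numpy as np
from scipy.spatial.transform import Rotation as Ro
def RM(r): return Ro.from_euler('xyz',r,degrees=True).as_matrix()
def pose(): s=monitor.state(); return np.array(s["position"]),RM(s["tcp_rot"])
def ray(name,uv,P=None):
    c=eyes.get_calibration(name); f=192/np.tan(np.radians(c["fov_y"]/2))
    d=np.array([uv[0]-c["cx"],uv[1]-c["cy"]],float)
    if name!="wrist":
        v=np.array([*d/f,1]); return np.array(c["position"]),RM(c["rotation"])@(v/np.linalg.norm(v))
    r=np.hypot(*d); t=r/f; v=np.array([*(d/max(r,1e-9)*np.sin(t)),np.cos(t)])
    H=np.array(c["hand_eye"]); p,R=P
    return p+R@H[:3,3],R@H[:3,:3]@v
def onz(o_d,z): o,d=o_d; return o+d*(z-o[2])/d[2]
def tri(rs):
    A=[np.eye(3)-np.outer(d,d) for o,d in rs]
    x=np.linalg.solve(sum(A),sum(a@o for a,(o,d) in zip(A,rs)))
    return x,[round(1e3*float(np.linalg.norm(a@(x-o))),1) for a,(o,d) in zip(A,rs)]
def snap(fn=None,name="wrist"):
    P=pose(); im=eyes.camera(name)[:,:,::-1].copy()
    if fn: cv2.imwrite("pics/"+fn+".png",im)
    return im,P
def proj(X,P):
    c=eyes.get_calibration("wrist"); f=192/np.tan(np.radians(c["fov_y"]/2)); H=np.array(c["hand_eye"])
    v=H[:3,:3].T@(P[1].T@(np.array(X)-P[0])-H[:3,3]); t=np.arctan2(np.hypot(*v[:2]),v[2]); n=v[:2]/np.hypot(*v[:2])
    return np.array([c["cx"],c["cy"]])+n*f*t
E
python3 - <<'E'
from h import *
np.set_printoptions(precision=3,suppress=True)
for n,uv,z in [("hub",(358,196),.046),("knob",(351,174),.072),("seat",(226,178),.22),("base",(290,375),.0),("obj",(338,152),.048),("trayTL",(328,142),.014),("trayBR",(390,213),.014),("bottle",(191,181),.085),("petri",(179,250),.032)]:
    print(n,onz(ray("top",uv),z))
for n,a,b in [("puck",(233,148),(324,235)),("nose",(187,139),(386,214)),("shaft",(226,177),(312,161)),("hub",(358,196),(148,256)),("knob",(351,174),(161,263))]:
    print(n,*tri([ray("top",a),ray("scene",b)]))
E
```

```text
hub [ 0.5   -0.205  0.046]
knob [ 0.56  -0.182  0.072]
seat [0.537 0.155 0.22 ]
base [-0.007 -0.005  0.   ]
obj [ 0.627 -0.151  0.048]
trayTL [ 0.663 -0.127  0.014]
trayBR [ 0.451 -0.302  0.014]
bottle [0.545 0.266 0.085]
petri [0.351 0.309 0.032]
puck [0.634 0.146 0.096] [1.0, 1.0]
nose [0.656 0.271 0.13 ] [1.9, 1.9]
shaft [0.54  0.156 0.219] [0.6, 0.6]
hub [ 0.5   -0.206  0.04 ] [0.1, 0.1]
knob [ 0.56  -0.183  0.07 ] [1.2, 1.2]
```

Both views agree: the hub is at (0.500, -0.205), the knob is 65 mm away at a yaw of about 21°, and the shaft is near (0.54, 0.155). Next I go over the crank for a close look.

```bash
python3 - <<'E'
from h import *
env.reach([0.5,-0.205,0.17],[180,0,21])
im,P=snap("w1"); print(P[0],monitor.state()["q"],monitor.state()["time"])
print(proj([.5,-.205,.046],P),proj([.56,-.182,.072],P))
for xy in [(.538,.155)]:
  for yaw in range(-180,180,45):
    q=inverse_kinematics([*xy,.22],[180,0,yaw]); print(yaw,None if q is None else np.round(q,0))
cv2.imwrite("pics/w1b.png",cv2.resize(im,(768,576),interpolation=cv2.INTER_CUBIC))
E
```

```text
[ 0.5000974  -0.20655966  0.17022421] [ 1.76149582e+01  2.74902835e+01  1.42043539e-02  1.19807295e+02
  5.86337075e-02  3.26559664e+01 -5.15556112e+01] 2.1
[257.52227054 185.87905163] [257.16593848 112.01667119]
-180 [ 12.  31. -45. 114.  30.  47.  40.]
-135 [ 21.  37. -61. 114.  41.  54.  74.]
-90 [ -46.   28.   34.  116.  -23.   42. -177.]
-45 [ -36.   26.   21.  116.  -14.   40. -142.]
0 [ -26.   25.    7.  116.   -5.   40. -106.]
45 [-16.  25.  -6. 115.   4.  40. -69.]
90 [ -6.  26. -19. 115.  12.  42. -33.]
135 [  3.  28. -33. 114.  21.  44.   3.]
```

View pics/w1b.png

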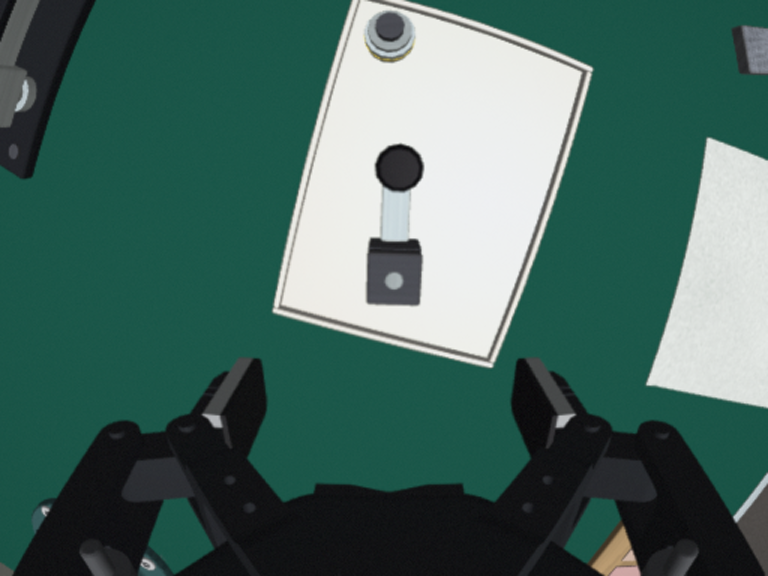

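The wrist view, in halved-back pixels, shows the hub's top dot at (262.7,187.3), the knob top at (266,111.3), and the objective at the tray's far end. Now I compute the grasp, take the crank and lift it.

```bash
python3 - <<'E'
from h import *
np.set_printoptions(precision=4,suppress=True)
P=pose()
h=onz(ray("wrist",(262.7,187.3),P),.046); k=onz(ray("wrist",(266.,111.3),P),.072)
yaw=np.degrees(np.arctan2(*(k-h)[1::-1])); print(h,k,np.linalg.norm((k-h)[:2]),yaw)
# tray corners on rim z=.014
T=[onz(ray("wrist",np.array(c)/1.5,P),.014) for c in [(590,68),(492,365),(275,311),(357,0)]]
T=np.array(T);print(T,np.linalg.norm(T-np.roll(T,1,0),axis=1))
# grasp with TCP z: grasp point 3mm ahead; fingertips 22 ahead, stay above arm? pads across y
z=.004+.027+.003
yaw=float(yaw)
env.reach([h[0],h[1],.11],[180,0,yaw]); 
fingers.gripper_to(.06)
env.move_l([h[0],h[1],z],max_speed=.12,max_force=15)
print(monitor.state()["position"])
fingers.gripper_to(.02,60)
s=monitor.state(); print(s["grip_width"],s["gripper_force"],s["wrist_force"])
env.move_l([h[0],h[1],.15],max_speed=.15)
s=monitor.state(); print(s["grip_width"],s["wrist_force"],s["moment"],s["time"],s["tcp_rot"])
im,P=snap("w2"); np.save("grasp.npy",[*h,yaw])
E
```

```text
[ 0.5003 -0.2096  0.046 ] [ 0.5627 -0.1878  0.072 ] 0.06609124946832538 19.25576586954173
[[ 0.6717 -0.2807  0.014 ]
 [ 0.4575 -0.3015  0.014 ]
 [ 0.4424 -0.1458  0.014 ]
 [ 0.6515 -0.1278  0.014 ]] [0.1542 0.2152 0.1564 0.2099]
[ 0.5006 -0.2097  0.0343]
0.03108027555694725 60.5233097076416 [-0.9187  0.9335  6.7209]
0.031246140117309962 [-0.426   0.0384 -3.7321] [-0.0498  0.0451  0.0155] 4.9 [-179.9207    0.0991   19.2593]
```

```bash
python3 - <<'E'
from h import *
np.set_printoptions(precision=4,suppress=True)
im=cv2.imread("pics/w2.png"); P=pose()
X=lambda t: P[0]+P[1]@np.array(t)
print("pred hub",proj(X([0,0,-.012]),P),"knob",proj(X([.065,0,-.038]),P))
cv2.imwrite("pics/w2c.png",cv2.resize(im[40:310,110:410],None,fx=2,fy=2,interpolation=cv2.INTER_CUBIC))
# go look at shaft with high yaw
c=np.array([.538,.155])
yaw=210
q=inverse_kinematics([*c,.32],[180,0,yaw]); print(q)
q0=inverse_kinematics([*c,.32],[180,0,30]); print(q0)
E
```

```text
pred hub [259.589  278.6737] knob [260.0141 135.6598]
[ 23.1891  28.2305 -61.1709 108.0229  28.3736  60.6928  70.3744]
[-20.9694  17.641    0.3342 109.7676  -0.1275  52.5918 -80.5735]
```

View pics/w2c.png

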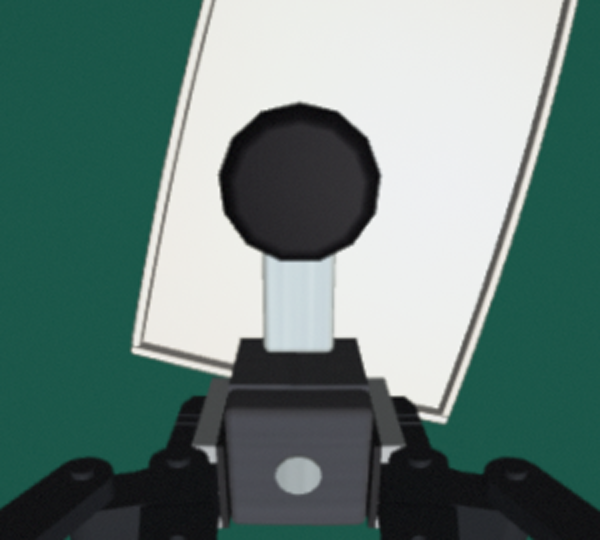

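The dot on the held hub at (259,278) matches the predicted tool axis (259.6,278.7), so the crank sits centred in the grip. Next I look at the shaft from two sides.

```bash
python3 - <<'E'
from h import *
np.set_printoptions(precision=4,suppress=True)
c=np.array([.538,.155]); out=[]; Ps=[]
def tgt(off,yaw=210,z=.30):
    R=RM([180,0,yaw]); p=c-(R@np.array([*off,0]))[:2]; return [*p,z]
q=np.array(inverse_kinematics(tgt((.045,-.055)),[180,0,30])); q[6]+=180; env.set_joints(list(q))
im,P=snap("w3"); print(P[0],monitor.state()["tcp_rot"],proj([*c,.222],P)); Ps.append(P); u=proj([*c,.222],P).astype(int)
A=cv2.resize(im[max(u[1]-50,0):u[1]+50,u[0]-50:u[0]+50],(396,396),interpolation=cv2.INTER_CUBIC); print(u)
env.move_l(tgt((.045,.055)),max_speed=.15)
im,P=snap("w4"); Ps.append(P); u=proj([*c,.222],P).astype(int); print(P[0],u,monitor.state()["q"],monitor.state()["time"])
B=cv2.resize(im[max(u[1]-50,0):u[1]+50,u[0]-50:u[0]+50],(396,396),interpolation=cv2.INTER_CUBIC)
cv2.imwrite("pics/s34.png",np.hstack([A,B]))
import pickle; pickle.dump(Ps,open("Ps.pkl","wb"))
E
```

```text
[0.5495 0.2241 0.2995] [-179.975    -0.0534 -150.0971] [179.3712 146.8429]
[179 146]
[0.6038 0.1313 0.2998] [335 145] [-18.4733  23.2768   2.7327 104.0207  -1.4596  52.7624 105.0622] 8.1167
```

View pics/s34.png

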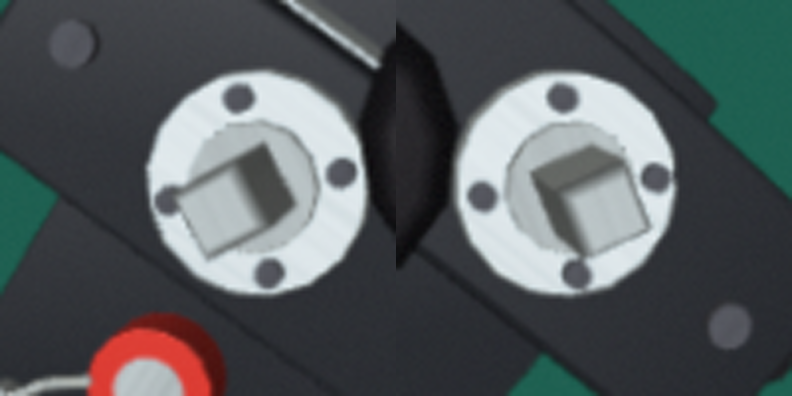

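```bash
python3 - <<'E'
from h import *
import pickle
np.set_printoptions(precision=4,suppress=True)
Ps=pickle.load(open("Ps.pkl","rb")); O=[(129,96),(285,95)]
def w(i,p,z): return onz(ray("wrist",np.array(p)/3.96-.38+np.array(O[i]),Ps[i]),z)
print("shoulder",w(0,(253,186),.194),w(1,(175,187),.194))
for i,C in enumerate([[(178,193),(240,163),(270,222),(208,260)],[(152,193),(226,160),(254,232),(187,258)]]):
    X=np.array([w(i,p,.222) for p in C]); print("top",X.mean(0)); E=np.roll(X,-1,0)-X
    print(np.linalg.norm(E,axis=1),np.degrees(np.arctan2(E[:,1],E[:,0]))%90)
# automatic: bright flat top face
for i,n in enumerate(["w3","w4"]):
    im=cv2.imread(f"pics/{n}.png"); x,y=O[i]; g=cv2.cvtColor(cv2.resize(im[y:y+100,x:x+100],(396,396),interpolation=cv2.INTER_CUBIC),cv2.COLOR_BGR2GRAY)
    p=[(224,210),(210,215)][i]; print(g[p[1],p[0]], g[186,[130,205,305][0]:320:20])
    ff=g.copy();m=np.zeros((398,398),np.uint8); cv2.floodFill(ff,m,p,255,14,14,4|cv2.FLOODFILL_FIXED_RANGE|cv2.FLOODFILL_MASK_ONLY|(255<<8))
    c=max(cv2.findContours(m[1:-1,1:-1],cv2.RETR_EXTERNAL,cv2.CHAIN_APPROX_NONE)[0],key=cv2.contourArea)
    r=cv2.minAreaRect(c); print(r); b=cv2.boxPoints(r); X=np.array([w(i,q,.222) for q in b]);E=np.roll(X,-1,0)-X
    print(X.mean(0),np.linalg.norm(E,axis=1),np.degrees(np.arctan2(E[:,1],E[:,0]))%90)
E
```

```text
shoulder [0.5378 0.1585 0.194 ] [0.5385 0.1575 0.194 ]
top [0.5371 0.1592 0.222 ]
[0.0125 0.0115 0.0133 0.013 ] [53.291  54.8961 59.5528 51.4709]
top [0.539  0.1564 0.222 ]
[0.0144 0.014  0.013  0.0133] [55.3138 55.3428 52.1904 61.2952]
192 [ 51 180 138 121 186 191  79  72 161 187]
((216.53805541992188, 212.9463653564453), (57.35293960571289, 55.588233947753906), 61.927513122558594)
[0.5383 0.1583 0.222 ] [0.0101 0.01   0.0102 0.0101] [55.4504 55.9567 56.1358 55.6258]
190 [187  84  88 136 188 186 122 118  51  49]
((212.40829467773438, 213.07989501953125), (57.230777740478516, 56.38462448120117), 67.38013458251953)
[0.5386 0.1578 0.222 ] [0.0101 0.0104 0.0102 0.0103] [53.8593 56.7176 53.6322 55.9662]
```

The shaft's top face gives a 10 mm bevelled square in both views. Its centre is (0.5384, 0.1580) and its flats are at 55.4° mod 90, so I fit the crank at yaw 235.4°.

```bash
python3 - <<'E'
from h import *
np.set_printoptions(precision=4,suppress=True)
S=[.5384,.158]; yaw=235.4
q=np.array(inverse_kinematics([*S,.265],[180,0,yaw])); print(q)
env.reach([*S,.265],[180,0,yaw])
p=pose()[0]; print(p,monitor.state()["tcp_rot"],monitor.state()["wrist_force"])
hit=env.move_l([*S,.2235],max_speed=.05,max_force=10)
s=monitor.state(); print(hit,s["position"],s["wrist_force"],s["moment"],s["grip_width"],s["time"],s["q"])
E
```

```text
[-17.9519  21.336   -3.9579 112.8052   2.0033  45.9226 122.3668]
[0.5361 0.16   0.2645] [ 179.8979   -0.0405 -124.3349] [ 1.3415 -0.2411 -4.1756]
True [0.5387 0.1585 0.2249] [-1.2594  0.5114  4.5772] [-0.0481  0.1528  0.0513] 0.03113454535770853 9.3083 [-18.088   24.287   -3.8748 114.8046   2.3863  40.9907 121.987 ]
```

The crank seated: the TCP stopped at 0.2249 m against 0.2243 m expected. Now I regrasp higher, so the fingertips clear the crank arm, and wind two turns in strokes of joint 7.

```bash
cat >> h.py <<'E'
S=[.5384,.158]
def j7(v):
    q=np.array(monitor.state()["q"]); q[6]=v; env.set_joints(list(q))
def stroke(d):  # clockwise by d deg
    q=np.array(monitor.state()["q"]); j7(q[6]-d)
def back(d=180):
    fingers.gripper_to(.052); q=monitor.state()["q"][6]; j7(q+d); fingers.gripper_to(.02,50)
E
python3 - <<'E'
from h import *
np.set_printoptions(precision=4,suppress=True)
def rep(t):
    s=monitor.state(); print(t,round(s["time"],2),s["position"],s["tcp_rot"][2],s["q"][6],s["grip_width"],s["wrist_force"],s["moment"])
fingers.gripper_to(.052); env.move_l([*S,.233],max_speed=.05); fingers.gripper_to(.02,50); rep("grip")
stroke(60); rep("60"); stroke(230); rep("290")
back(); rep("re"); stroke(180); rep("470")
back(); stroke(180); rep("650"); 
snap("t1","top"); snap("sc1","scene")
E
```

```text
grip 10.29 [0.5385 0.158  0.2332] -124.5733576169269 122.15865692189954 0.03149439141216509 [-0.9716 -0.8622  2.4254] [-0.0737  0.1386  0.0369]
60 11.28 [0.5397 0.158  0.2332] 175.47578605602303 62.21765731635707 0.03133423877646737 [ 4.333  -0.2734 -2.5043] [ 0.0058 -0.8758  0.1037]
290 14.62 [0.5393 0.1581 0.2332] -54.503760884322546 -167.76645867634542 0.03126974424673031 [1.1458 0.0079 0.0724] [ 0.0529 -0.3148  0.1252]
re 17.91 [0.5394 0.158  0.2334] 125.45331921019904 12.206556099347521 0.031458707156498886 [-0.8535  0.5737  3.0288] [ 0.0502  0.0747 -0.0257]
470 20.56 [0.5396 0.1579 0.2334] -54.53682187590376 -167.77889313344127 0.03141064979140843 [ 0.9372 -0.5673  1.3674] [-0.0783 -0.1338  0.1205]
650 26.49 [0.5398 0.1578 0.2335] -54.55048817327074 -167.7857584504568 0.031797118579003476 [ 0.9636 -1.2176  0.4331] [-0.3278 -0.4954  0.1437]
```

Winding works: 650° done with small forces. Now I release, lift clear, and find a near-level viewpoint to compare the puck's top with the lens.

```bash
python3 - <<'E'
from h import *
np.set_printoptions(precision=3,suppress=True)
fingers.gripper_to(.06); p=pose()[0]; env.move_l([p[0],p[1],.34],max_speed=.2)
q0=np.array(monitor.state()["q"])
H=np.array(eyes.get_calibration("wrist")["hand_eye"]); res=[]
T=np.array([.648,.19,.125])
for cy in (-.08,-.12):
 for cx in (.60,.65,.7):
  for cz in (.15,.2):
   C=np.array([cx,cy,cz]); 
   for pit in (0,15,30,45):
    for hd in (75,90,105):
     for sp in range(0,360,30):
      z=np.array([np.cos(np.radians(hd))*np.cos(np.radians(pit)),np.sin(np.radians(hd))*np.cos(np.radians(pit)),-np.sin(np.radians(pit))])
      x=np.cross(z,[0,0,1.]);x/=np.linalg.norm(x); R=np.c_[x,np.cross(z,x),z]@Ro.from_euler('z',sp,degrees=True).as_matrix()
      tcp=C-R@H[:3,3]
      if (tcp+.022*z)[2]<.06 or (tcp-.2*z)[2]<.10: continue
      if (tcp+.022*z)[1]>.055: continue
      uv=[proj(t,(tcp,R)) for t in ([.634,.146,.115],[.655,.25,.13])]
      if any(u[0]<70 or u[0]>440 or u[1]<40 or u[1]>300 for u in uv): continue
      rpy=Ro.from_matrix(R).as_euler('xyz',degrees=True)
      q=inverse_kinematics(list(tcp),list(rpy))
      if q is None: continue
      res.append((np.abs(np.array(q)-q0).max(),cz,C,pit,hd,sp,tcp,rpy,np.array(q),uv))
res.sort(key=lambda r:r[0]); print(len(res),q0)
for r in [r for r in res if r[1]==.15][:5]+[r for r in res if r[1]==.2][:4]: print(*r[:9],*r[9]);print()
E
```

```text
621 [ -17.805   16.731   -4.044  108.163    1.353   55.252 -166.997]
45.54992704067911 0.15 [ 0.7  -0.12  0.15] 30 105 90 [0.664 0.017 0.156] [-180.   60.  -75.] [  20.452   52.414  -11.252   92.264  -44.197   75.323 -126.435] [253.468 214.5  ] [216.963 235.831]

45.786539310397075 0.15 [ 0.65 -0.12  0.15] 30 105 90 [0.614 0.017 0.156] [-180.   60.  -75.] [  21.991   50.033  -11.605   99.25   -44.433   72.54  -122.825] [199.43 212.28] [176.859 234.319]

47.82249104253283 0.15 [ 0.6  -0.12  0.15] 30 105 90 [0.564 0.017 0.156] [-180.   60.  -75.] [  23.562   47.909  -11.846  105.874  -44.726   69.903 -119.174] [144.236 209.378] [136.92  232.199]

49.58856398574496 0.15 [ 0.65 -0.12  0.15] 30 105 120 [0.652 0.022 0.147] [ 139.107   48.59  -124.107] [  16.478   52.088   -4.867   94.398  -48.235   76.747 -151.817] [263.251 226.235] [253.466 256.207]

49.635591705856164 0.15 [ 0.6  -0.12  0.15] 30 105 120 [0.602 0.022 0.147] [ 139.107   48.59  -124.107] [  17.824   49.807   -5.234  101.292  -48.282   74.    -148.076] [213.141 249.702] [217.083 273.005]

39.8985039030501 0.2 [ 0.7  -0.12  0
[... 168 characters left out ...]
944 0.2 [ 0.65 -0.12  0.2 ] 45 105 90 [0.615 0.014 0.169] [180.  45. -75.] [  17.051   42.985   -8.45   101.907  -38.938   63.473 -128.516] [201.583 235.89 ] [177.443 270.247]

41.5016378386665 0.2 [ 0.6  -0.12  0.2 ] 45 105 90 [0.565 0.014 0.169] [180.  45. -75.] [  18.755   40.523   -9.3    108.472  -39.53    60.541 -125.495] [148.586 229.862] [137.914 265.646]

43.67963964289226 0.2 [ 0.7  -0.12  0.2 ] 45 105 120 [0.703 0.017 0.161] [ 153.435   37.761 -114.232] [  10.354   48.236   -0.588   89.815  -42.326   70.729 -160.133] [324.33  225.666] [307.165 272.24 ]
<sys>:0: UserWarning: Gimbal lock detected. Setting third angle to zero since it is not possible to uniquely determine all angles.
```

```bash
python3 - <<'E'
from h import *
import pickle
env.move_l([.6,-.03,.34],max_speed=.25)
env.reach([.614,.017,.156],[-180,60,-75]); env.hold(.2)
a,P1=snap("l1")
env.move_l([.664,.017,.156],max_speed=.15); env.hold(.2)
b,P2=snap("l2"); pickle.dump((P1,P2),open("L.pkl","wb"))
print(P1[0],P2[0],monitor.state()["tcp_rot"],monitor.state()["time"])
f=lambda im:cv2.resize(im[130:330,80:330],None,fx=1.58,fy=1.58,interpolation=cv2.INTER_CUBIC)
cv2.imwrite("pics/l12.png",np.hstack([f(a),f(b)]))
E
```

```text
[0.61493245 0.01977991 0.15939553] [0.66285647 0.01680042 0.15601713] [179.85974049  60.01385494 -75.12731263] 30.3667
```

View pics/l12.png

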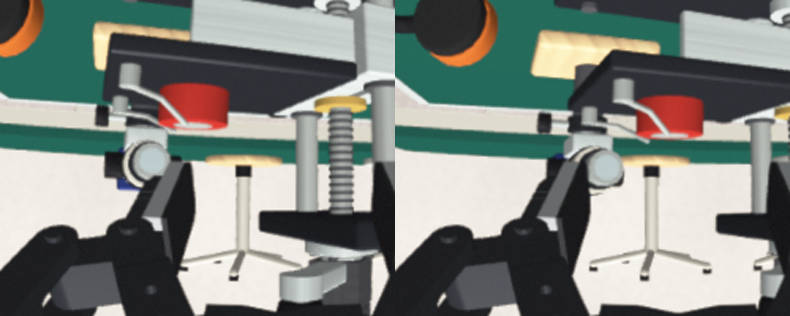

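The camera is upside down in this pose. The lens disc shows at about (152,161) on the left and (602,165) on the right, with the red puck's top facing down at about (195,125). One enlargement will give the exact pixels.

```bash
python3 - <<'E'
from h import *
a,b=cv2.imread("pics/l1.png"),cv2.imread("pics/l2.png")
f=lambda im,x:cv2.resize(im[175:265,x:x+99],None,fx=4,fy=4,interpolation=cv2.INTER_CUBIC)
cv2.imwrite("pics/l12z.png",np.hstack([f(a,136),f(b,180)]))
for im in(a,b):
    h=cv2.cvtColor(im,cv2.COLOR_BGR2HSV); m=(((h[...,0]<8)|(h[...,0]>172))&(h[...,1]>150)&(h[...,2]>60)).astype(np.uint8)
    n,l,s,c=cv2.connectedComponentsWithStats(m); i=1+s[1:,4].argmax(); print(s[i])
    for x in list(range(s[i][0],s[i][0]+s[i][2],4)): y=np.where(l[:,x]==i)[0]; print((x,y.min(),y.max()),end=" ")
    print()
E
```

```text
[181 183  44  28 865]
(181, np.int64(187), np.int64(188)) (185, np.int64(184), np.int64(192)) (189, np.int64(183), np.int64(196)) (193, np.int64(183), np.int64(200)) (197, np.int64(183), np.int64(204)) (201, np.int64(183), np.int64(206)) (205, np.int64(183), np.int64(206)) (209, np.int64(183), np.int64(207)) (213, np.int64(184), np.int64(208)) (217, np.int64(185), np.int64(210)) (221, np.int64(186), np.int64(209)) 
[234 190  41  27 697]
(234, np.int64(193), np.int64(193)) (238, np.int64(192), np.int64(196)) (242, np.int64(191), np.int64(198)) (246, np.int64(191), np.int64(202)) (250, np.int64(190), np.int64(207)) (254, np.int64(190), np.int64(212)) (258, np.int64(191), np.int64(213)) (262, np.int64(191), np.int64(213)) (266, np.int64(191), np.int64(216)) (270, np.int64(192), np.int64(215)) (274, np.int64(194), np.int64(206))
```

View pics/l12z.png

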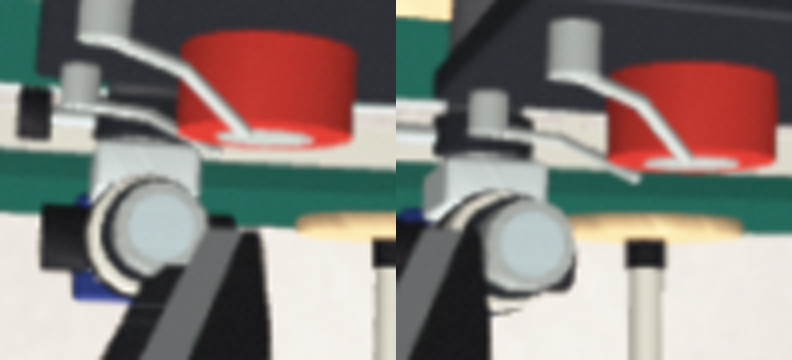

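```bash
python3 - <<'E'
from h import *
import pickle
np.set_printoptions(precision=4,suppress=True)
L=pickle.load(open("L.pkl","rb")); O=[(136,175),(180,175)]
def r(i,p): return ray("wrist",np.array(p)/4-.375+np.array(O[i]),L[i])
for n,a,b in [("puck",(265,137),(295,163)),("lens",(160,225),(134,243.5))]:
    R=[r(0,a),r(1,b)]; x,e=tri(R); print(n,x,e,R[0][0],R[1][0])
    # horizontal depth known: intersect with vertical distance
    for o,d in R: t=np.hypot(*(x-o)[:2])/np.hypot(*d[:2]); print("  z via range",(o+t*d)[2])
    for i in (0,1): print("  px dz/px", (ray("wrist",proj(x,L[i])+[0,1],L[i])[1]-ray("wrist",proj(x,L[i]),L[i])[1])[2]*np.linalg.norm(x-R[i][0]))
E
```

```text
puck [0.6325 0.1459 0.1152] [0.1, 0.1] [ 0.6518 -0.1179  0.1533] [ 0.699  -0.1211  0.1495]
  z via range 0.1150619375946361
  z via range 0.11530709349305271
  px dz/px 0.0008837528953372035
  px dz/px 0.0009254032409949778
lens [0.6567 0.2653 0.1282] [0.2, 0.2] [ 0.6518 -0.1179  0.1533] [ 0.699  -0.1211  0.1495]
  z via range 0.12796266967608783
  z via range 0.12838424679999838
  px dz/px 0.0012714245305585211
  px dz/px 0.0013020608118181627
```

The puck top is at z = 0.1152 and the lens at 0.1282, with ray residuals of 0.2 mm or less. The puck sits 94.9 mm from the screw axis against 95 mm given. The remaining 13.0 mm takes 468° more, wound now from the commanded, re-centred axis.

```bash
python3 - <<'E'
from h import *
np.set_printoptions(precision=4,suppress=True)
def rep(t):
    s=monitor.state(); print(t,round(s["time"],2),s["position"],s["tcp_rot"],s["q"][6],s["grip_width"],s["wrist_force"],s["moment"])
env.reach([.59,-.03,.33],[180,0,125.45])
env.reach([*S,.32],[180,0,125.45]); rep("above")
env.move_l([*S,.233],max_speed=.12,max_force=15); rep("down")
qc=np.array(inverse_kinematics([*S,.233],[180,0,125.45])); print(qc)
J=qc[6]
n=lambda v:(qc.__setitem__(6,v),env.set_joints(list(qc)))
fingers.gripper_to(.02,50); rep("grip")
d1=min(180+0,J+176); d1=180 if d1>=180 else d1; print(d1)
n(J-d1); rep("s1")
if d1==180:
    fingers.gripper_to(.052); n(J); fingers.gripper_to(.02,50); n(J-180); rep("s2")
    fingers.gripper_to(.052); n(J); fingers.gripper_to(.02,50); n(J-108); rep("s3")
E
```

```text
above 33.13 [0.5393 0.1562 0.3195] [-179.9322    0.0703  125.3309] -14.614738570374326 0.06007344161763309 [ 0.4349 -2.2278  0.4325] [-0.0148 -0.0275  0.0016]
down 34.01 [0.5389 0.1584 0.2336] [179.9253   0.0008 125.4441] -20.7308423531883 0.05981466820213626 [ 0.1328 -0.0771  0.1445] [-0.0108 -0.0393  0.0365]
[ 18.5945  33.7195 -56.2964 112.9665  35.5759  52.5427 -20.7387]
grip 34.37 [0.5391 0.1585 0.2341] [179.8875   0.0488 125.4606] -20.731701913610056 0.031509672573729844 [-0.1159 -1.483   5.6963] [-0.0689  0.0302  0.0336]
155.2612988614952
s1 36.67 [0.5399 0.1577 0.2342] [-179.9411   -0.1806  -29.8238] -175.98307820674773 0.03193116275767538 [ 0.7786 -2.3247  5.144 ] [-0.3661 -0.1553  0.138 ]
```

```bash
python3 - <<'E'
from h import *
np.set_printoptions(precision=4,suppress=True)
def rep(t):
    s=monitor.state(); print(t,round(s["time"],2),s["position"],s["tcp_rot"],s["q"][6],s["grip_width"],s["wrist_force"],s["moment"])
qc=np.array(monitor.state()["q"])
n=lambda v:(qc.__setitem__(6,v),env.set_joints(list(qc)))
rem=468-155.26; J=-175.98
fingers.gripper_to(.052); n(J+180); fingers.gripper_to(.02,50); n(J+.3); rep("a")
fingers.gripper_to(.052); n(J+180.3); fingers.gripper_to(.02,50); n(J+180.3-(rem-179.7)); rep("b")
fingers.gripper_to(.06); p=pose()[0]; env.move_l([p[0],p[1],.31],max_speed=.25); rep("up")
snap("sc2","scene"); snap("t2","top")
a=cv2.imread("pics/sc2.png")
print(eyes.get_calibration("top")["position"][2])
for f in ("t","sc"):
  for k in ("0" if f=="t" else "0","1","2"):
    im=cv2.imread({"t0":"pics/top0.png","sc0":"pics/scene0.png"}.get(f+k,f"pics/{f}{k}.png")); h=cv2.cvtColor(im,cv2.COLOR_BGR2HSV)
    m=(((h[...,0]<6)|(h[...,0]>174))&(h[...,1]>170)&(h[...,2]>90)).astype(np.uint8)
    N,l,s,c=cv2.connectedComponentsWithStats(m); i=1+s[1:,4].argmax(); print(f,k,s[i],c[i])
E
```

```text
a 42.62 [0.539  0.1582 0.2345] [-179.9925   -0.1212  -29.5207] -175.71802386396416 0.032556162083429575 [-1.8795 -0.9748  6.7168] [-0.136   0.7114  0.1322]
b 47.9 [0.5391 0.1578 0.2345] [179.8718  -0.073   17.4233] -128.756224508489 0.03279264776292494 [-3.373  -1.1273  6.1225] [-0.3049  0.6298  0.1434]
up 48.73 [0.5405 0.1578 0.311 ] [179.8862  -0.2713  17.4146] -123.33688835038207 0.059822644732361055 [ 0.0246 -0.03   -0.9241] [ 0.0263  0.0293 -0.0014]
1.3583387188554619
t 0 [227 142  14  14  81] [233.642 148.963]
t 1 [228 141  12  14  58] [235.1207 147.0172]
t 2 [230 140  10   8  24] [235.3333 142.75  ]
sc 0 [314 228  20  20 202] [324.198  238.4851]
sc 1 [315 222  20  20 204] [324.9216 232.2451]
sc 2 [315 217  20  20 207] [325.256  227.6908]
```

The scene view confirms the rise: 4.55 px for the last 13 mm, against 6.24 px for the first 18 mm. By my count the crank arm now points at 197.4°. I pull the crank straight up and set it in a free part of the tray, keeping that heading.

```bash
python3 - <<'E'
from h import *
np.set_printoptions(precision=4,suppress=True)
def rep(t):
    s=monitor.state(); print(t,round(s["time"],2),s["position"],s["tcp_rot"],s["grip_width"],s["wrist_force"],s["moment"])
env.move_l([*S,.226],max_speed=.15,max_force=15); fingers.gripper_to(.02,60); rep("grip")
env.move_l([*S,.275],max_speed=.06); rep("lifted")
env.move_l([*S,.30],max_speed=.15)
im,P=snap("w5"); cv2.imwrite("pics/w5v.png",im); snap("sc3","scene")
print(inverse_kinematics([.545,-.215,.13],[180,0,17.4]))
E
```

```text
grip 49.9 [0.5392 0.1579 0.2274] [179.8381  -0.2814  17.4078] 0.03252450418589947 [-1.332  -1.7154  6.0346] [-0.3551  0.1629 -0.0214]
lifted 50.87 [0.538  0.1577 0.2747] [179.8864  -0.1083  17.4367] 0.032462693392320704 [-0.063  -0.1412 -4.9187] [ 0.0124 -0.0418 -0.0332]
[ 50.4566  42.2888 -48.9539 113.9405  45.6072  45.2494 -98.2153]
```

View pics/w5v.png

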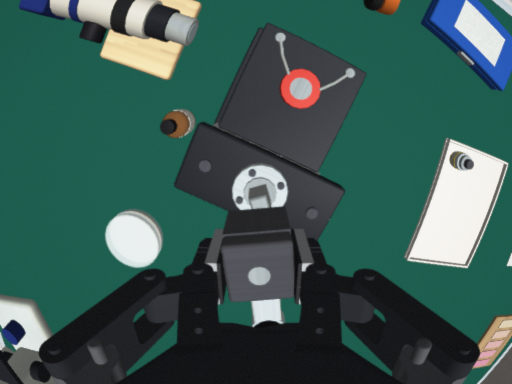

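The crank is held with its arm on the tool's -x side, and the shaft at (260,190) is bare. Everything else stands as before. Now I set it down.

```bash
python3 - <<'E'
from h import *
np.set_printoptions(precision=4,suppress=True)
def rep(t):
    s=monitor.state(); print(t,round(s["time"],2),s["position"],s["tcp_rot"],s["grip_width"],s["wrist_force"],s["moment"])
T=[.545,-.215]
env.reach([*T,.22],[180,0,17.4]); rep("above")
env.move_l([*T,.050],max_speed=.12); rep("low")
hit=env.move_l([*T,.0345],max_speed=.02,max_force=3); rep(hit)
if not hit: print(env.move_l([*T,.0315],max_speed=.015,max_force=3)); rep("2")
E
```

```text
above 52.71 [ 0.546  -0.2126  0.2208] [-179.9645   -0.1306   17.5842] 0.032474853909023736 [-0.1644  0.8402 -4.7445] [ 0.1052 -0.0648 -0.017 ]
low 54.27 [ 0.5456 -0.215   0.0508] [179.9546  -0.0752  17.3979] 0.03213747947960977 [-0.0356  0.497  -3.1498] [-0.0125 -0.0568  0.0185]
True 54.89 [ 0.5448 -0.215   0.0375] [179.987    0.0457  17.4011] 0.03209210196210921 [-0.7742 -0.4681  4.851 ] [-0.0584  0.0977 -0.0702]
```

Contact came at the expected height, with the underside at 4 mm on the tray floor. I release, retreat and check.

```bash
python3 - <<'E'
from h import *
fingers.gripper_to(.06); p=pose()[0]; env.move_l([p[0],p[1],.20],max_speed=.15)
im,P=snap("w6"); b,_=snap("sc4","scene")
print(monitor.state()["time"],monitor.state()["wrist_force"])
cv2.imwrite("pics/end.png",np.hstack([cv2.resize(im,(440,330)),b[130:330,90:440][:, :, :]][0:1]+[cv2.resize(b[130:330,90:440],(360,330))]))
E
```

```text
56.6167 [-0.12739227  0.44159408  0.26635271]
```

View pics/end.png

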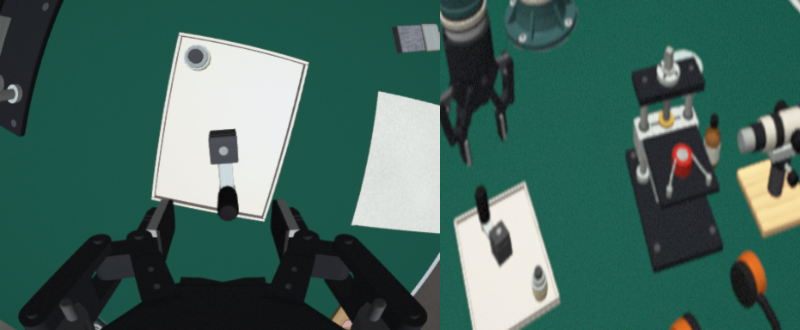

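```bash
python3 -c "
from cell import order; print(order.sign_off())"
```

```text
the job is handed in; nothing more can be done
None
```

I wound the puck up 31 mm to the measured lens height and set the crank back flat in its tray, knob up. I handed the job in at about 57 s; I did not repeat the level view after the last 13 mm, only checked that rise in the scene camera.

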